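# Close the slide dark-box and hold its cover strip tucked under the lap

## Task

Make the slide dark-box light-tight: first push its open blue drawer fully home until it clicks into its detent. Then fetch the orange cover strip by its black grip rib, lay it square and centred on the sprung bed on top of the box and slide its front edge in under the hinged lap plate up to the stop, without lifting the lap. Finish while still holding the strip, pressing it flat so that the bed stays down at its bottom stop; do not let go, and leave the other things on the bench alone.

Things in the scene. Friction and masses are not known exactly. Their poses are not given: they have to be found in the camera images.
- dark_box: White dark-box fixed to the bench, 160 mm wide (y), 150 deep, housing top at z 60 mm. Origin on the bench; own x from drawer to back, y left, z up. Along own x, mm: drawer face -54 when home, bed -38 to 44, lap's upturned lip from 17, its edge at 20, stop rib under the lap 47, lap hinge 78. A strip at the stop has its front edge 27 mm under the lap, its origin at own x = -0.5 mm, axes as the box.
- drawer (a joint): How far the blue drawer is pulled out of the box toward the robot, m: 0 fully home against its stop, at most 0.085. Friction 1.2 N; a spring detent must be pushed past (2 to 3 N more) between 8 and 3 mm from home; after that it helps the drawer home.
- drawer_front (a point): Centre of the blue drawer's flat front face, 31 mm above the worktop; the face is 156 mm wide and 50 mm high (6 to 56 mm above the worktop) and moves with the drawer.
- lap (a joint): Angle of the aluminium lap plate (134 mm wide, 56 long, 4 thick, yellow line on top) on its hinge at the back, rad: 0 level, grows as its free edge is lifted. Only its weight (90 g) keeps it down; when level there is an 8 mm gap between its underside and the raised bed. Over 0.12 rad counts as lifted.
- lap_edge (a point): Middle of the lap plate's free edge when level, on its underside, 76 mm above the worktop (fixed to the box).
- bed (a joint): How far the black sprung bed (82 x 114 mm plate on top of the box) is pressed down, m: 0 up, 0.006 at its bottom stop. Needs about 3.5 N to start down, 9.5 N at the bottom, beyond that it is rigid.
- bed_top (a point): Centre of the bed's upper face when up, 68 mm above the worktop, at own x = +3 mm of the box (fixed to the box).
- cover_strip: Orange rigid strip, loose, 120 to 180 g: plate 95 (x) x 110 (y) x 5 mm with a black grip rib. Origin at the centre of the underside; +x points to the front edge that goes under the lap; z up. Rib 14 mm thick (x), 70 long (y), from 5 to 32 mm above the underside, centred at x = -17.5 mm, 65 mm behind the front edge.
- strip_grip (a point): Point inside the grip rib, mid-length and mid-thickness, 20 mm above the strip's underside; axes as the strip.
- strip_corner_left (a point): Left (+y) end of the strip's front edge, half-way through its thickness.
- strip_corner_right (a point): Right (-y) end of the strip's front edge, half-way through its thickness.
- timer: Bystander: small white timer, 58 x 62 x 18 mm, origin at the centre of its underside.
- sample_cup: Bystander: sample cup with a red lid, 51 mm across and 56 mm high, origin at the centre of its underside.
- stain_bottle: Bystander: brown stain bottle with a black cap, 48 mm across and 104 mm high, origin at the centre of its underside.

How it is judged:
On the way, in this order (a step that is already met when the one before it is completed fails the run):
1. the drawer is pushed home past its detent (value of joint drawer below 0.002 m), for 0.2 s.
2. the strip's whole front edge is at least 15 mm under the lap plate (x of each of strip_corner_left, strip_corner_right in the frame of dark_box above 0.035 m and z of each of strip_corner_left, strip_corner_right in the frame of dark_box below 0.076 m and y of strip_corner_left in the frame of dark_box below 0.067 m and y of strip_corner_right in the frame of dark_box above -0.067 m), for 0.2 s.
At the end, for the whole second after the job is handed in: Strip still held (fingers over 2 N on it), flat (0.06 rad), at rest, its front edge 15 mm or more under the lap and within its width; bed pressed down over 4 of 6 mm, under 40 N on the box; lap level (0.05 rad); drawer within 3 mm of home (value of joint drawer below 0.003 m and value of joint lap below 0.05 rad and value of joint bed above 0.004 m and x of each of strip_corner_left, strip_corner_right in the frame of dark_box above 0.035 m and y of strip_corner_left in the frame of dark_box below 0.067 m and y of strip_corner_right in the frame of dark_box above -0.067 m and z of each of strip_corner_left, strip_corner_right in the frame of dark_box below 0.0725 m and angle between cover_strip's own z axis and vertical below 0.06 rad and linear speed of cover_strip below 0.01 m/s and contact force between the fingers and cover_strip above 2 N and contact force between cover_strip and dark_box below 40 N); the arm keeps its last pose, push and grip.
It fails at once if the lap plate is lifted (over 0.12 rad) (value of joint lap above 0.12 rad).
It fails at once if a bystander is moved by more than 30 mm (distance of any of timer, sample_cup, stain_bottle from where it was at the start of the episode above 0.03 m).
It also fails if it takes over 48 s, if anything falls off the work surface, if the arm or the gripper's body presses on something with over 40 N, if the wrist force passes 120 N, or if a joint passes its speed limit or range.

## Robot

A 7-joint arm with a two-finger parallel gripper is mounted at the origin on a cart in front of the work surface, level with it; the furniture and walls round the work are solid. World frame = base frame: x ahead of the robot, y to its left, z up, the work surface at z = 0. Lengths are in m, angles in rad, forces in N, time in s.
With the tool pointing down it reaches from about 0.425 to 0.925 m from the base axis. Payload 6.8 kg.
Tool frame: the origin (TCP) lies on the mounting face of the last link; the fingertips stand 173 mm ahead of it and the grasp point (between the pads) lies 155 mm ahead of it; z points along the fingers, y is the line along which they close (so a half turn about z gives the same grasp; the last joint's range is limited). The gripper opens to 85 mm and grips with 20 to 120 N. Pads are 22 mm wide; open, the fingers measure 114 mm over their backs; the gripper's body (76 mm by 85 mm) begins 54 mm behind the grasp point. The pads swing forward as they close: fully open they stand 13 mm farther back than shut.
Start: joints at [-1.26, 0.477, 0.022, 1.555, -0.011, 1.109, -0.083], TCP at [0.274, 0.617, 0.405] pointing down, gripper open.
Joint ranges: [-2.96, 2.96], [-0.34, 2.1], [-1.41, 1.46], [0.24, 2.44], [-1.37, 4.51], [0.17, 1.92], [-2.96, 2.96]. Speed limits (rad/s): [2.39, 2.39, 3.14, 3.14, 3.14, 3.14, 3.14].

## Interface

Orientations are given as a rotation vector (axis times angle).
In Python, from bench import r gives the robot as it stands.
- The arm moves only by the tool carry_out, never from a script. Its argument "moves" is a list of rows, each a list of 5 numbers: the shift along the tool's x, y, z in m, then the turn about the tool's z in rad, then the finger opening in m, from 0 to 0.0854. In form: [[dx, dy, dz, roll, claw], ...]. A call has exactly 8 rows; each row is the pose to reach, as a shift and turn from the pose commanded when the call began, along the tool's axes at that moment; what a row does not reach only later rows make up. A row lasts 1/10 s, in which the tool goes at most 50 mm and 8.59 degrees, less where a joint would pass 70% of its speed; a pose out of reach is approached as far as the arm can. A call with a gripper value outside its range is refused whole. The fingers move at their own pace and stop on an object; "force" is the grip in N (left out, the last holds). Time passes only in rows, so rows that repeat a pose let the fingers close, or fill a call up. It gives the time, the measured TCP pose, the force, the opening and the grip force at its end, in the units of the state.
- r.get_obs(): the state, without advancing time (a new reading comes with each control period).
- r.grab_frame(name): name is "scene" or "top" or "wrist"; returns the picture (384x512x3 uint8, red, green, blue); there is no depth.
- r.calibration(name): a dict with "fx", "fy", "cx", "cy" (pixels), "rvec" (rotation vector, rad) and "tvec" (3), from world to camera coordinates, as OpenCV has them. Camera axes: x right, y down, z forward; pixel columns grow to the right and rows downward; lengths in m; the calibration is good to about 2 mm. The wrist camera is an equidistant fisheye: a pixel r from the principal point sees the ray r / f radians off the axis. A picture is of the moment at which its call begins: read the wrist's pose just before it. calibration takes no time and is no camera call; for the wrist camera it gives the pose at the moment of the call.
- r.hand_in(): hands the job in; it is judged then, once.
The state is a dict: "clock": time; "joints": joint angles; "qvel": joint speeds; "tau": joint torques, N m; "tcp_pos": TCP position; "orientation": TCP orientation; "contact_force": force on the tool from outside, world axes, zero at the start; "moment": the same for the moment, N m; "grip_width": finger opening in m; "gripper_force": force on a finger pad.
Only numpy, scipy, OpenCV 4.12 (cv2) and the standard library are available. Lean on these libraries where they do the work, as an engineer would, in place of code of your own. Each camera call takes 0.05 s, during which the arm holds its last target. There are 200 camera calls.

## Working session

There is one attempt and no reset: what is moved stays moved. The work goes in short steps, Python scripts to look and compute and a tool call to move; the robot and the scene stay as the last step left them, time stands still between calls to the robot, and variables do not carry over. Pictures are saved under pics/ and viewed, at most 10 in all, crops included, and the job is handed in when it is done.

Besides the shell and the picture viewer there is one more tool, called after "Emit:" as a command line: name --pt "numbers of a row" for each row, then --argument value for the rest. carry_out: Moves the arm, as the interface text tells. Its arguments: {"type":"object","properties":{"moves":{"type":"array","items":{"type":"array","items":{"type":"number"}}},"force":{"type":"number"}},"required":["moves"]}

```bash
mkdir -p pics; ls; python3 - <<'E'
from bench import r
import cv2
print(r.get_obs())
for n in("scene","top"):
    cv2.imwrite(f"pics/{n}0.png",r.grab_frame(n)[:,:,::-1]); print(n,r.calibration(n))
E
```

```text
pics
{'clock': 0.0, 'joints': array([-1.26007283,  0.47777117,  0.02234735,  1.55645486, -0.01148487,
        1.10929688, -0.0831318 ]), 'qvel': array([-0.00183341, -0.00162743, -0.00109449,  0.00071314,  0.00150768,
        0.00115972, -0.00085089]), 'tau': array([ 9.91130787e-05, -5.96436918e+01,  1.60825051e+00, -2.81197536e+01,
        1.26124854e-02,  9.13271040e-03, -3.69930945e-06]), 'tcp_pos': array([0.27439727, 0.61640328, 0.40374355]), 'orientation': array([-6.53056961e-01, -3.07273341e+00,  2.80782525e-03]), 'contact_force': array([-0.37738205, -0.31056938, -0.3476869 ]), 'moment': array([-0.0005976 ,  0.0173953 , -0.01509704]), 'gripper_force': 0.0, 'grip_width': 0.08566914909291924}
scene {'fx': 390.1370185824882, 'fy': 390.1370185824882, 'cx': 259.8846283426467, 'cy': 190.88010450350302, 'rvec': array([ 2.25642641, -0.5635571 ,  0.26941071]), 'tvec': array([-0.50273742,  0.16934226,  1.00470629])}
top {'fx': 387.5488072881735, 'fy': 387.5488072881735, 'cx': 257.82856957787095, 'cy': 190.5655867482746, 'rvec': array([ 2.20127625, -2.1532874 ,  0.06750594]), 'tvec': array([-0.06938684,  0.53833927,  1.17775914])}
```

View pics/scene0.png

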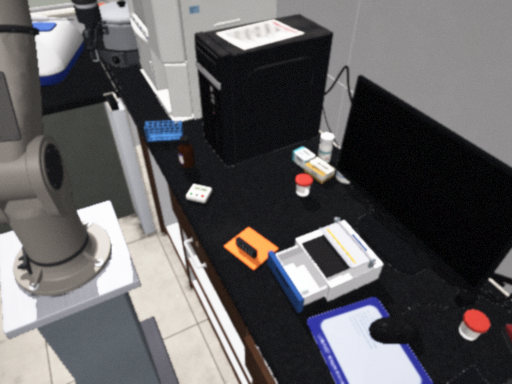

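View pics/top0.png

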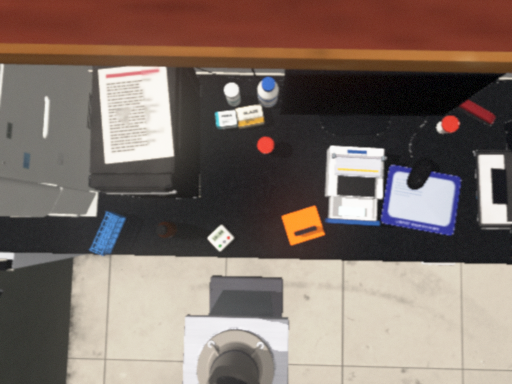

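```bash
cat > h.py <<'E'
import cv2, numpy as np
from bench import r
from scipy.spatial.transform import Rotation as R
def ray(c,px,name):
    px=np.atleast_2d(np.array(px,float)); M=R.from_rotvec(c["rvec"]).as_matrix()
    a=np.c_[(px[:,0]-c["cx"])/c["fx"],(px[:,1]-c["cy"])/c["fy"]]
    if name=="wrist":
        t=np.linalg.norm(a,axis=1); d=np.c_[a*(np.sin(t)/np.maximum(t,1e-9))[:,None],np.cos(t)]
    else: d=np.c_[a,np.ones(len(a))]
    return -M.T@c["tvec"], d@M
def cast(c,px,z,name):
    o,d=ray(c,px,name); z=np.asarray(z)
    return o+d*((z-o[2])/d[:,2])[:,None]
def mask(im,col):
    h=cv2.cvtColor(im,cv2.COLOR_RGB2HSV)
    lo,hi={"orange":((8,150,120),(20,255,255)),"blue":((98,130,60),(118,255,255)),"yellow":((20,90,120),(34,255,255))}[col]
    return cv2.inRange(h,lo,hi)
def blobs(m,amin):
    cs,_=cv2.findContours(m,cv2.RETR_EXTERNAL,cv2.CHAIN_APPROX_NONE)
    return [c for c in cs if cv2.contourArea(c)>amin]
E
python3 - <<'E'
from h import *
im=cv2.imread("pics/top0.png")[:,:,::-1].copy(); c=r.calibration("top")
for col,z,am in(("orange",.005,100),("blue",.056,20),("yellow",.080,3)):
    for b in blobs(mask(im,col),am):
        q=cv2.minAreaRect(b); p=cv2.boxPoints(q)
        print(col,np.round(q[0],1),np.round(q[1],1),np.round(q[2],1));print(np.round(cast(c,p,z,"top"),3)[:,:2].tolist())
cv2.imwrite("pics/crop.png",np.hstack([cv2.resize(im[130:240,270:400],(0,0),fx=6,fy=5,interpolation=cv2.INTER_CUBIC)])[:,:,::-1])
E
```

```text
orange [302.5 225. ] [32.4 37.1] 72.5
[[0.466, -0.128], [0.503, -0.237], [0.408, -0.269], [0.371, -0.16]]
orange [255.5  52.1] [511.3  12. ] 1.0
[[0.967, 0.788], [1.007, 0.79], [1.006, -0.855], [0.967, -0.854]]
blue [353.  222.5] [54.1  6.1] 1.2
[[0.439, -0.262], [0.457, -0.263], [0.457, -0.423], [0.439, -0.422]]
blue [107.3 233.7] [20.5 44.2] 24.6
[[0.35, 0.441], [0.471, 0.393], [0.447, 0.335], [0.326, 0.384]]
blue [268.   83.5] [13. 12.] 90.0
[[0.886, -0.063], [0.887, -0.1], [0.846, -0.1], [0.845, -0.064]]
yellow [357.5 169.7] [39.1  1.8] 3.4
[[0.602, -0.292], [0.608, -0.292], [0.603, -0.407], [0.598, -0.407]]
yellow [242.8 122.8] [4.2 5.6] 36.9
[[0.733, 0.001], [0.747, -0.009], [0.739, -0.019], [0.726, -0.009]]
yellow [255.8 121.4] [ 2.5 11.4] 71.6
[[0.739, -0.03], [0.751, -0.062], [0.743, -0.065], [0.732, -0.033]]
```

View pics/crop.png

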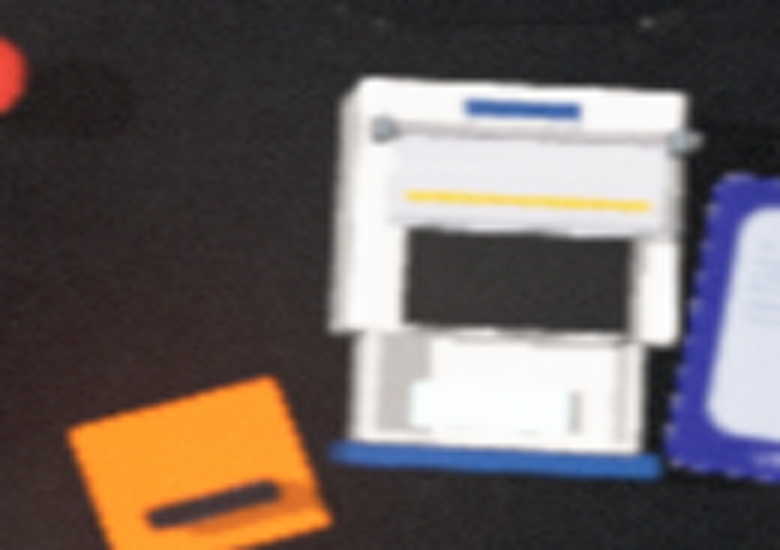

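```bash
cat >> h.py <<'E'
def rel(pts,start=None):
    """pts: (x,y,z,world angle deg of tool y) -> tool shift, roll"""
    o=r.get_obs(); p=o["tcp_pos"]; M=R.from_rotvec(o["orientation"]).as_matrix()
    a0=np.degrees(np.arctan2(M[1,1],M[0,1])); print("t",o["clock"],"tcp",np.round(p,4),"ang",round(a0,2),"F",np.round(o["contact_force"],1),"tz",np.round(M[:,2],3))
    for x,y,z,a in pts:
        d=(a-a0+90)%180-90
        print(np.round(M.T@(np.array([x,y,z])-p),4),round(-np.radians(d),3))
E
python3 -c "
from h import *
rel([(.47,.25,.40,87.5),(.47,-.1,.4,87.5)])"
```

```text
t 0.1 tcp [0.2744 0.6164 0.4038] ang 66.01 F [-0.4  0.9  0.4] tz [-0.001 -0.002 -1.   ]
[-0.3277 -0.2552  0.0043] -0.375
[-0.47   -0.575   0.0048] -0.375
```

Emit:
carry_out --pt "-0.04 -0.03 0 -0.1 0.0" --pt "-0.08 -0.06 0 -0.2 0" --pt "-0.12 -0.09 0 -0.3 0" --pt "-0.16 -0.13 0 -0.375 0" --pt "-0.2 -0.16 0 -0.375 0" --pt "-0.24 -0.19 0 -0.375 0" --pt "-0.28 -0.22 0 -0.375 0" --pt "-0.32 -0.25 0 -0.375 0" --force 60

```text
clock: 0.9
tcp_pos: [0.4625, 0.2618, 0.4046]
orientation: [-0.069, -3.141, 0.0]
contact_force: [0.3, 0.1, -1.3]
grip_width: 0.0001
gripper_force: 0.0
```

```bash
python3 -c "
from h import *
rel([(.45,-.1,.38,87.5),(.40,-.343,.36,87.5)])"
```

```text
t 0.9 tcp [0.4625 0.2618 0.4046] ang 87.49 F [ 0.3  0.1 -1.3] tz [-0. -0. -1.]
[-0.0033 -0.362   0.0246] -0.0
[ 0.036  -0.6069  0.0446] -0.0
```

Emit:
carry_out --pt "0 -0.05 0 0 0" --pt "0 -0.1 0.01 0 0" --pt "0 -0.15 0.01 0 0" --pt "0 -0.2 0.02 0 0" --pt "0 -0.25 0.02 0 0" --pt "0 -0.3 0.02 0 0" --pt "0 -0.35 0.02 0 0" --pt "0 -0.37 0.02 0 0"

```text
clock: 1.7
tcp_pos: [0.4446, -0.1103, 0.3847]
orientation: [-0.078, -3.141, 0.002]
contact_force: [-0.7, 0.2, -0.8]
grip_width: 0.0
gripper_force: 0.0
```

```bash
python3 - <<'E'
from h import *
rel([(.40,-.343,.36,87.5),(.40,-.343,.2,87.5)])
c=r.calibration("wrist"); im=r.grab_frame("wrist"); cv2.imwrite("pics/w1.png",im[:,:,::-1])
print(c)
for b in blobs(mask(im,"orange"),100)[:3]:
    q=cv2.minAreaRect(b); print(q, cast(c,cv2.boxPoints(q),.005,"wrist").round(3)[:,:2].tolist())
E
```

```text
t 1.7 tcp [ 0.4446 -0.1103  0.3847] ang 87.16 F [-0.7  0.2 -0.8] tz [-0.    -0.001 -1.   ]
[ 0.033  -0.2346  0.025 ] -0.006
[ 0.033  -0.2344  0.185 ] -0.006
{'fx': 297.3186396354542, 'fy': 297.3186396354542, 'cx': 255.05693602061515, 'cy': 187.86208990549974, 'rvec': array([-2.10390299, -2.00104089, -0.30716628]), 'tvec': array([ 0.08900644, -0.46209813,  0.22437557])}
((184.85345458984375, 158.99139404296875), (80.49085235595703, 88.2379379272461), 66.80140686035156) [[0.406, -0.268], [0.374, -0.161], [0.465, -0.129], [0.507, -0.239]]
```

View pics/w1.png

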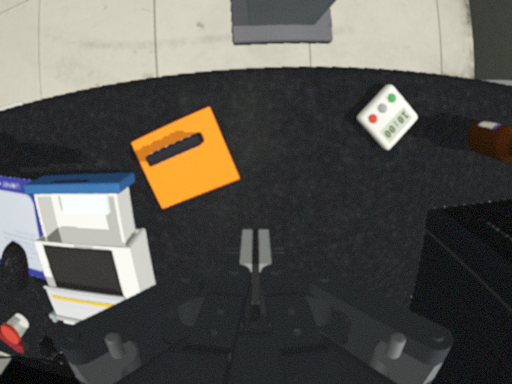

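The wrist view shows the strip (centre 185,159, rib at 175,148), the drawer's blue front at (80,182), the bed at (85,268), and the timer far away at (388,117). It agrees with the top view.

Emit:
carry_out --pt "0.01 -0.05 0 0 0" --pt "0.02 -0.1 0 0 0" --pt "0.03 -0.15 0 0 0" --pt "0.036 -0.2 0.03 0 0" --pt "0.036 -0.234 0.08 0 0" --pt "0.036 -0.234 0.13 0 0" --pt "0.036 -0.234 0.165 0 0" --pt "0.036 -0.234 0.18 0 0"

```text
clock: 2.55
tcp_pos: [0.3979, -0.3371, 0.2001]
orientation: [-0.07, -3.134, -0.005]
contact_force: [0.9, -0.6, -0.1]
grip_width: -0.0002
gripper_force: 0.0
```

```bash
python3 - <<'E'
from h import *
rel([(.40,-.343,.2,87.5)])
c=r.calibration("wrist"); im=r.grab_frame("wrist"); cv2.imwrite("pics/w2.png",im[:,:,::-1])
for col,z in(("blue",.056),("yellow",.080)):
  for b in blobs(mask(im,col),30):
    q=cv2.minAreaRect(b); print(col,np.round(q[0]),np.round(q[1],1), cast(c,cv2.boxPoints(q),z,"wrist").round(3)[:,:2].tolist())
E
```

```text
t 2.55 tcp [ 0.3979 -0.3371  0.2001] ang 87.44 F [ 0.9 -0.6 -0.1] tz [-0.006  0.004 -1.   ]
[-0.0024 -0.0058  0.    ] -0.001
blue [ 25. 371.] [50.1  5.6] [[0.513, -0.575], [0.502, -0.563], [0.511, -0.51], [0.521, -0.519]]
blue [342. 315.] [20.9  5.8] [[0.424, -0.3], [0.42, -0.299], [0.43, -0.288], [0.433, -0.289]]
blue [168. 315.] [ 5.5 21.1] [[0.425, -0.389], [0.416, -0.378], [0.419, -0.377], [0.428, -0.388]]
blue [255. 316.] [21. 10.] [[0.415, -0.341], [0.415, -0.336], [0.43, -0.336], [0.429, -0.341]]
blue [ 59. 288.] [127.3  22.9] [[0.413, -0.511], [0.394, -0.493], [0.41, -0.405], [0.426, -0.414]]
```

View pics/w2.png

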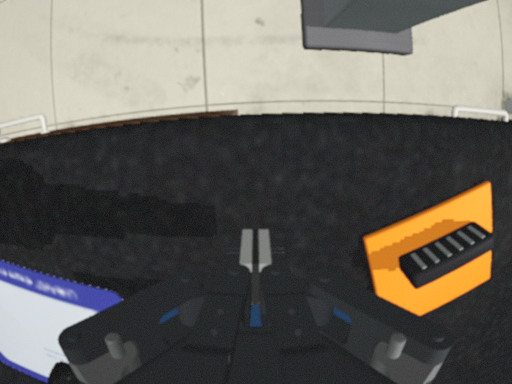

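The fingers stand just in front of the blue drawer face (visible behind the hand at 255,316). The strip is clear, off to the right at (430,255).

Emit:
carry_out --pt "-0.01 -0.004 0 0 0" --pt "-0.02 -0.004 0 0 0" --pt "-0.03 -0.004 0 0 0" --pt "-0.04 -0.004 0 0 0" --pt "-0.05 -0.004 0 0 0" --pt "-0.06 -0.004 0 0 0" --pt "-0.07 -0.004 0 0 0" --pt "-0.08 -0.004 0 0 0"

```text
clock: 3.4
tcp_pos: [0.4801, -0.3453, 0.2047]
orientation: [-0.068, -3.141, -0.0]
contact_force: [-2.1, 0.6, 0.8]
grip_width: 0.0001
gripper_force: 0.9
```

```bash
python3 - <<'E'
from h import *
rel([(.40,-.343,.2,87.5)])
c=r.calibration("top"); im=cv2.imread("pics/top0.png")[:,:,::-1]
def u(x,y): return 270+(x+.5)/6-.5,130+(y+.5)/5-.5
for n,p,z in(("bed FL",(406,323),.068),("bed FR",(630,330),.068),("lap L",(392,222),.08),("lap R",(655,236),.08),("bed BL",(408,228),.078),("backL",(362,79),.06),("backR",(687,94),.06),("frontL",(330,330),.06),("frontR",(680,345),.06)):
    print(n,cast(c,u(*p),z,"top").round(4)[0,:2])
E
```

```text
t 3.4 tcp [ 0.4801 -0.3453  0.2047] ang 87.5 F [-2.1  0.6  0.8] tz [-0.  0. -1.]
[ 0.0802 -0.0012  0.0047] 0.0
bed FL [ 0.5304 -0.2931]
bed FR [ 0.5287 -0.403 ]
lap L [ 0.5889 -0.2835]
lap R [ 0.5833 -0.4117]
bed BL [ 0.5858 -0.2918]
backL [ 0.6775 -0.2716]
backR [ 0.6717 -0.4337]
frontL [ 0.526  -0.2571]
frontR [ 0.5208 -0.43  ]
```

Emit:
carry_out --pt "-0.005 0 0.003 0 0" --pt "-0.01 0 0.003 0 0" --pt "-0.013 0 0.003 0 0" --pt "-0.016 0 0.003 0 0" --pt "-0.019 0 0.003 0 0" --pt "-0.021 0 0.003 0 0" --pt "-0.021 0 0.003 0 0" --pt "-0.021 0 0.003 0 0"

```text
clock: 4.2
tcp_pos: [0.5003, -0.3464, 0.2016]
orientation: [0.069, 3.141, -0.0]
contact_force: [-2.6, 0.1, -1.4]
grip_width: -0.0001
gripper_force: 0.7
```

Emit:
carry_out --pt "-0.002 0 0 0 0" --pt "-0.003 0 0 0 0" --pt "-0.004 0 0 0 0" --pt "-0.005 0 0 0 0" --pt "-0.006 0 0 0 0" --pt "-0.007 0 0 0 0" --pt "-0.008 0 0 0 0" --pt "-0.008 0 0 0 0"

```text
clock: 5.0
tcp_pos: [0.5024, -0.3473, 0.2013]
orientation: [-0.074, -3.129, -0.008]
contact_force: [-21.1, 4.8, 17.4]
grip_width: -0.0003
gripper_force: 10.9
```

Stopped hard at about 21 N, at the predicted home position. Next I back off, go up, and turn above the strip's rib.

Emit:
carry_out --pt "0.02 0 0 0 0" --pt "0.05 0 -0.03 0 0" --pt "0.07 0 -0.08 0.15 0.06" --pt "0.093 0.03 -0.12 0.3 0.06" --pt "0.093 0.07 -0.13 0.45 0.06" --pt "0.093 0.11 -0.13 0.6 0.06" --pt "0.093 0.138 -0.13 0.75 0.06" --pt "0.093 0.138 -0.13 0.9 0.06"

```text
clock: 5.8
tcp_pos: [0.4225, -0.2008, 0.3321]
orientation: [1.391, 2.816, 0.005]
contact_force: [0.7, -0.3, -0.6]
grip_width: 0.0593
gripper_force: 0.0
```

```bash
python3 - <<'E'
from h import *
rel([(.421,-.205,.32,18.8)])
c=r.calibration("wrist"); im=r.grab_frame("wrist"); cv2.imwrite("pics/w3.png",im[:,:,::-1])
t=r.grab_frame("top"); ct=r.calibration("top")
for b in blobs(mask(t,"blue"),20):
    q=cv2.minAreaRect(b)
    if q[0][0]>300: print("blue",q[0],cast(ct,cv2.boxPoints(q),.056,"top").round(4)[:,:2].tolist())
b=max(blobs(mask(im,"orange"),100),key=cv2.contourArea)
q=cv2.approxPolyDP(cv2.convexHull(b),6,True)[:,0]; print(q.tolist()); print(cast(c,q,.005,"wrist").round(4)[:,:2].tolist())
E
```

```text
t 5.8 tcp [ 0.4225 -0.2008  0.3321] ang 37.41 F [ 0.7 -0.3 -0.6] tz [ 0.002  0.002 -1.   ]
[-0.0024 -0.0038  0.012 ] 0.325
blue (353.4779357910156, 199.83187866210938) [[0.5122, -0.2616], [0.5261, -0.2624], [0.5188, -0.4259], [0.5049, -0.4249]]
[[240, 114], [328, 145], [291, 237], [209, 212]]
[[0.3755, -0.162], [0.4651, -0.1318], [0.5004, -0.2351], [0.4106, -0.2656]]
```

View pics/w3.png

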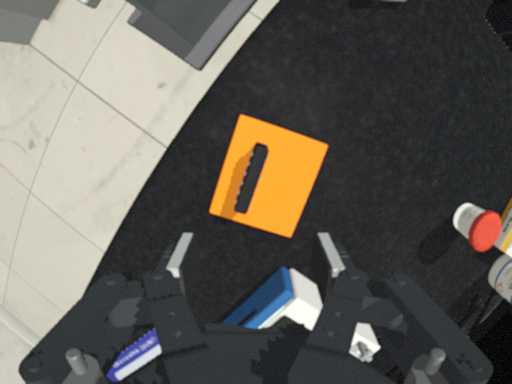

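Strip below at (268,175), rib centre near (252,178); the drawer face is now flush with the housing in the top view. Descend and grip the rib.

Emit:
carry_out --pt "-0.002 -0.003 0 0.14 0.05" --pt "-0.002 -0.003 0.01 0.28 0.05" --pt "-0.002 -0.003 0.05 0.325 0.05" --pt "-0.002 -0.003 0.09 0.325 0.05" --pt "-0.002 -0.003 0.12 0.325 0.05" --pt "-0.002 -0.003 0.14 0.325 0.05" --pt "-0.002 -0.003 0.151 0.325 0.05" --pt "-0.002 -0.003 0.151 0.325 0.05"

```text
clock: 6.7
tcp_pos: [0.4201, -0.209, 0.1799]
orientation: [-1.827, -2.554, 0.001]
contact_force: [0.3, 0.3, 1.2]
grip_width: 0.05
gripper_force: 0.0
```

```bash
python3 - <<'E'
from h import *
rel([(.4213,-.2043,.181,18.8)])
E
```

```text
t 6.7 tcp [ 0.4201 -0.209   0.1799] ang 18.83 F [0.3 0.3 1.2] tz [-0.001  0.    -1.   ]
[ 0.004   0.0026 -0.0011] 0.001
```

Emit:
carry_out --pt "0.004 0.0025 -0.001 0 0.05" --pt "0.004 0.0025 -0.001 0 0.03" --pt "0.004 0.0025 -0.001 0 0.01" --pt "0.004 0.0025 -0.001 0 0.005" --pt "0.004 0.0025 -0.001 0 0.005" --pt "0.004 0.0025 -0.001 0 0.005" --pt "0.004 0.0025 -0.001 0 0.005" --pt "0.004 0.0025 -0.001 0 0.005" --force 80

```text
clock: 7.5
tcp_pos: [0.4217, -0.2037, 0.1827]
orientation: [1.828, 2.554, 0.002]
contact_force: [-1.6, 1.1, 11.0]
grip_width: 0.0123
gripper_force: 78.7
```

```bash
python3 - <<'E'
from h import *
rel([(.4213,-.2043,.181,18.8),(.4213,-.2043,.33,18.8)])
E
```

```text
t 7.5 tcp [ 0.4217 -0.2037  0.1827] ang 18.82 F [-1.6  1.1 11. ] tz [ 0.002  0.    -1.   ]
[-0.0005 -0.0006  0.0017] 0.0
[-0.0005 -0.0004 -0.1473] 0.0
```

Emit:
carry_out --pt "0 0 -0.03 0 0.005" --pt "0 0 -0.07 0 0.005" --pt "0 0 -0.11 0.05 0.005" --pt "-0.04 0.01 -0.12 0.13 0.005" --pt "-0.08 0.015 -0.12 0.21 0.005" --pt "-0.12 0.02 -0.12 0.29 0.005" --pt "-0.158 0.025 -0.12 0.372 0.005" --pt "-0.158 0.025 -0.12 0.372 0.005"

```text
clock: 8.3
tcp_pos: [0.4968, -0.3491, 0.3025]
orientation: [2.271, 2.164, -0.004]
contact_force: [0.5, 0.2, -2.6]
grip_width: 0.0125
gripper_force: 78.6
```

```bash
python3 - <<'E'
from h import *
rel([(.496,-.345,.2727,-2.5)])
a=r.grab_frame("scene")[170:320,210:410]; b=r.grab_frame("top")[130:240,270:400]
cv2.imwrite("pics/st.png",np.vstack([cv2.resize(a,(400,300)),cv2.resize(b,(400,300))])[:,:,::-1])
E
```

```text
t 8.3 tcp [ 0.4968 -0.3491  0.3025] ang -2.77 F [ 0.5  0.2 -2.6] tz [ 0.001 -0.005 -1.   ]
[ 0.0042 -0.0011  0.0297] -0.005
```

View pics/st.png

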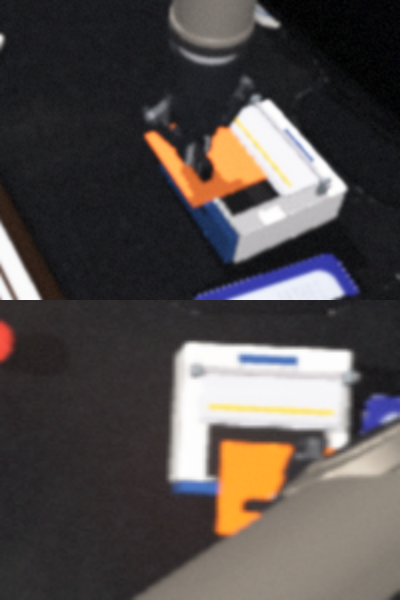

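Scene view (top): strip held level above the bed, drawer flush. Top view (bottom): strip's left edge lines up with the bed's once its height is allowed for. Lower it, touching the bed lightly.

Emit:
carry_out --pt "0.004 0 0.015 0 0.005" --pt "0.004 0 0.03 0 0.005" --pt "0.004 0 0.04 0 0.005" --pt "0.004 0 0.045 0 0.005" --pt "0.004 0 0.048 0 0.005" --pt "0.004 0 0.05 0 0.005" --pt "0.004 0 0.052 0 0.005" --pt "0.004 0 0.053 0 0.005"

```text
clock: 9.2
tcp_pos: [0.496, -0.3414, 0.2491]
orientation: [2.27, 2.171, 0.001]
contact_force: [-1.8, 1.1, 2.6]
grip_width: 0.0127
gripper_force: 79.2
```

```bash
python3 - <<'E'
from h import *
rel([(.548,-.3472,.25,-2.5)])
E
```

```text
t 9.2 tcp [ 0.496  -0.3414  0.2491] ang -2.54 F [-1.8  1.1  2.6] tz [ 0.001 -0.    -1.   ]
[-0.0034  0.0522 -0.0009] -0.001
```

Emit:
carry_out --pt "-0.001 0.005 0 0 0.005" --pt "-0.002 0.01 0 0 0.005" --pt "-0.003 0.015 0 0 0.005" --pt "-0.003 0.02 0 0 0.005" --pt "-0.003 0.024 0 0 0.005" --pt "-0.003 0.028 0 0 0.005" --pt "-0.003 0.032 0 0 0.005" --pt "-0.003 0.034 0 0 0.005"

```text
clock: 10.0
tcp_pos: [0.5303, -0.3457, 0.2487]
orientation: [2.269, 2.172, -0.0]
contact_force: [-3.2, 0.9, 3.9]
grip_width: 0.0123
gripper_force: 79.3
```

```bash
python3 - <<'E'
from h import *
rel([(.548,-.3472,.25,-2.5)])
a=r.grab_frame("scene")[200:310,250:390]; w=r.grab_frame("wrist")
cv2.imwrite("pics/s2.png",np.vstack([cv2.resize(a,(400,300)),cv2.resize(w,(400,300))])[:,:,::-1])
E
```

```text
t 10.0 tcp [ 0.5303 -0.3457  0.2487] ang -2.51 F [-3.2  0.9  3.9] tz [ 0. -0. -1.]
[-0.0008  0.0177 -0.0013] -0.0
```

View pics/s2.png

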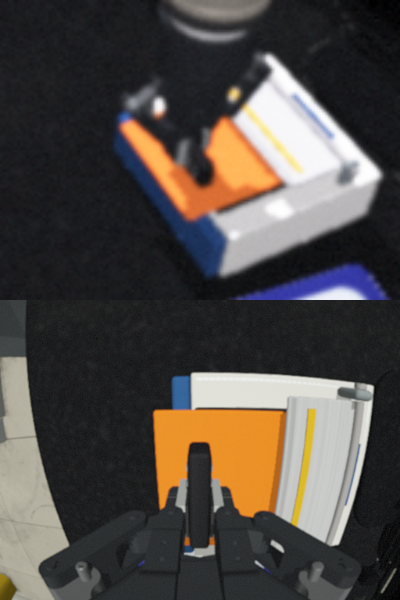

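Strip flat and square on the bed, front edge meeting the level lap edge (wrist view, column ~283), yellow line undisturbed. Continue to the stop.

Emit:
carry_out --pt "0 0.003 0 0 0.005" --pt "0 0.006 0 0 0.005" --pt "0 0.009 0 0 0.005" --pt "0 0.012 0 0 0.005" --pt "0 0.014 0 0 0.005" --pt "0 0.016 0 0 0.005" --pt "0 0.016 0 0 0.005" --pt "0 0.016 0 0 0.005"

```text
clock: 10.9
tcp_pos: [0.5462, -0.3463, 0.2488]
orientation: [2.269, 2.172, 0.001]
contact_force: [-1.3, 0.4, 3.1]
grip_width: 0.0126
gripper_force: 79.3
```

Emit:
carry_out --pt "0 0.001 0 0 0.005" --pt "0 0.002 0 0 0.005" --pt "0 0.003 0 0 0.005" --pt "0 0.004 0 0 0.005" --pt "0 0.005 0 0 0.005" --pt "0 0.006 0 0 0.005" --pt "0 0.006 0 0 0.005" --pt "0 0.006 0 0 0.005"

```text
clock: 11.7
tcp_pos: [0.5486, -0.3472, 0.2481]
orientation: [-2.267, -2.166, 0.005]
contact_force: [-12.9, 1.7, 7.6]
grip_width: 0.0124
gripper_force: 80.3
```

Emit:
carry_out --pt "0 -0.002 0.001 0 0.005" --pt "0 -0.003 0.002 0 0.005" --pt "0 -0.003 0.003 0 0.005" --pt "0 -0.003 0.004 0 0.005" --pt "0 -0.003 0.005 0 0.005" --pt "0 -0.003 0.006 0 0.005" --pt "0 -0.003 0.007 0 0.005" --pt "0 -0.003 0.007 0 0.005"

```text
clock: 12.5
tcp_pos: [0.5476, -0.3472, 0.2446]
orientation: [-2.269, -2.17, -0.001]
contact_force: [-13.9, 7.2, 30.7]
grip_width: 0.0123
gripper_force: 83.3
```

Bottom stop reached. Ease the push for margin.

Emit:
carry_out --pt "0 -0.001 -0.001 0 0.005" --pt "0 -0.002 -0.002 0 0.005" --pt "0 -0.002 -0.002 0 0.005" --pt "0 -0.002 -0.002 0 0.005" --pt "0 -0.002 -0.002 0 0.005" --pt "0 -0.002 -0.002 0 0.005" --pt "0 -0.002 -0.002 0 0.005" --pt "0 -0.002 -0.002 0 0.005"

```text
clock: 13.3
tcp_pos: [0.5471, -0.3467, 0.2448]
orientation: [2.268, 2.172, 0.001]
contact_force: [-3.8, 1.2, 11.0]
grip_width: 0.0124
gripper_force: 80.5
```

```bash
python3 - <<'E'
from h import *
rel([])
a=r.grab_frame("scene")[200:310,250:390]; w=r.grab_frame("wrist")
cv2.imwrite("pics/s3.png",np.vstack([cv2.resize(a,(400,300)),cv2.resize(w,(400,300))])[:,:,::-1])
rel([])
E
```

```text
t 13.3 tcp [ 0.5471 -0.3467  0.2448] ang -2.49 F [-3.8  1.2 11. ] tz [ 0.001 -0.    -1.   ]
t 13.4 tcp [ 0.5472 -0.3467  0.2448] ang -2.49 F [-3.2  1.9 10.6] tz [ 0.001 -0.    -1.   ]
```

View pics/s3.png

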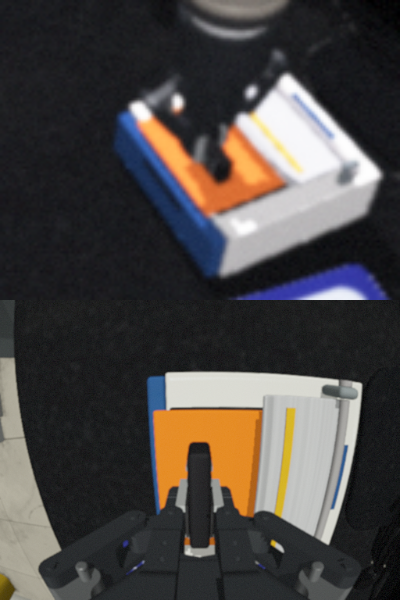

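The strip is under the level lap, square and flat, with the drawer flush. I'll add a touch more press for margin, then hand in.

Emit:
carry_out --pt "0 0 0.0006 0 0.005" --pt "0 0 0.0006 0 0.005" --pt "0 0 0.0006 0 0.005" --pt "0 0 0.0006 0 0.005" --pt "0 0 0.0006 0 0.005" --pt "0 0 0.0006 0 0.005" --pt "0 0 0.0006 0 0.005" --pt "0 0 0.0006 0 0.005"

```text
clock: 14.2
tcp_pos: [0.5471, -0.3468, 0.2447]
orientation: [2.268, 2.172, 0.002]
contact_force: [-5.3, 3.1, 14.5]
grip_width: 0.0126
gripper_force: 81.1
```

```bash
python3 -c "
from h import *
rel([]); print(r.hand_in())"
```

```text
t 14.2 tcp [ 0.5471 -0.3468  0.2447] ang -2.49 F [-5.3  3.1 14.5] tz [ 0.001 -0.    -1.   ]
the job is handed in; nothing more can be done
None
```

I handed the job in at 14.2 s; it returned no verdict. The drawer is pushed home, and the strip went in up to the stop under the lap, still gripped at about 80 N and pressing the bed down with about 15 N; by camera the lap stayed level.

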